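# Open the panelled gauge case and pack the gauge and sample hook

## Robot

A 6-joint arm with a two-finger parallel gripper is mounted at the origin on a cart in front of the work surface, level with it; the furniture and walls round the work are solid. World frame = base frame: x ahead of the robot, y to its left, z up, the work surface at z = 0. Lengths are in m, angles in degrees, forces in N, time in s.
With the tool pointing down it reaches from about 0.3 to 0.875 m from the base axis. Payload 4.2 kg.
Tool frame: the origin (TCP) lies midway between the tips of the shut fingers; the grasp point (between the pads) lies 19 mm behind it; z points along the fingers, y is the line along which they close (so a half turn about z gives the same grasp; the last joint's range is limited). The gripper opens to 85 mm and grips with 20 to 120 N. Pads are 22 mm wide; open, the fingers measure 114 mm over their backs; the gripper's body (76 mm by 85 mm) begins 54 mm behind the grasp point. The pads swing forward as they close: fully open they stand 13 mm farther back than shut.
Start: joints at [-72.307, 18.312, 89.639, -0, 72.044, -1.146], TCP at [0.186, -0.544, 0.231] pointing down, gripper open.
Joint ranges: [-177.97, 177.97], [-48.28, 115.42], [12.27, 149.76], [-77.06, 257.06], [2.81, 150.46], [-146.56, 146.56]. Speed limits (degrees/s): [147.25, 147.25, 180, 180, 180, 180].

## Interface

Orientations are given as a 3x3 rotation matrix whose columns are the frame's x, y, z axes.
In Python, from cell import observe, read_camera, camera_params, finish_job, outline_of, spot_point gives the robot as it stands.
- The arm moves only by the shell command python3 -m inch 'ROWS'. ROWS is JSON, a list of rows, each an object with "dr": the turn, a rotation vector about the tool's x, y, z in degrees, a list of three; "dp": the shift along the tool's x, y, z in mm, a list of three; "fingers": the closure, from 0 (fully open) to 1 (shut). A call has exactly 5 rows; each row shifts and turns the commanded pose from where the row before left it, along the tool's axes as they then stand; what a row does not reach is not made up. A row lasts 1/8 s, in which the tool goes at most 62.5 mm and 10.7 degrees, less where a joint would pass 70% of its speed; a pose out of reach is approached as far as the arm can. A call with a gripper value outside its range is refused whole. The fingers move at their own pace and stop on an object; the grip force is fixed at half the most. Time passes only in rows, so rows that do not move let the fingers close, or fill a call up. It gives the time, the measured TCP pose, the force, the opening and the grip force at its end, in the units of the state.
- observe(): the state, without advancing time (a new reading comes with each control period).
- read_camera(name): name is "scene" or "top" or "wrist"; returns the picture (384x512x3 uint8, red, green, blue); there is no depth.
- camera_params(name): a dict with "fx", "fy", "cx", "cy" (pixels), "world_to_cam" (4x4, takes a point from world to camera coordinates); the wrist camera has in their place "mount" (4x4, takes a point from camera to tool coordinates, whose origin is the TCP and whose axes are the flange's). Camera axes: x right, y down, z forward; pixel columns grow to the right and rows downward; lengths in m; the calibration is good to about 2 mm. A picture is of the moment at which its call begins: read the wrist's pose just before it. camera_params takes no time and is no camera call.
- finish_job(): hands the job in; it is judged then, once.
Trained networks look in the newest picture that a camera, given by its name, has taken for a name from the list of things; names that differ only in an ending like _2 or _b are one class to them, and where a whole thing is asked for, a point or a joint stands for the part that bears it (a point fixed in the world has none). Each returns a list of dicts, best first, with "confidence" (0 to 1); they miss things now and then, are a little off and sometimes report something else, mostly with a low value. They report only what shows in the picture. A call takes as long as a camera call.
- outline_of(camera, thing): "mask" (384x512 bool, what is visible of it).
- spot_point(camera, thing): "at" ([x, y, z] in m, in the coordinates of the camera as it stood for that picture, good to about 4 mm: a listed point, or the origin of a listed thing).
The state is a dict: "time": time; "q": joint angles; "joint_vel": joint speeds; "joint_efforts": joint torques, N m; "ee_pos": TCP position; "eef_rot": TCP orientation; "ft_force": force on the tool from outside, world axes, zero at the start; "wrist_torque": the same for the moment, N m; "finger_gap": finger opening in m; "finger_force": force on a finger pad.
Only numpy, scipy, OpenCV 4.12 (cv2) and the standard library are available. Lean on these libraries where they do the work, as an engineer would, in place of code of your own. Each camera call takes 0.05 s, during which the arm holds its last target. There are 200 camera calls.

## Task

Open the grey storage case: turn both red turn buttons fully aside, lift the metal panel out by its black handle and lay it down flat on the cork mat, without dropping it. Then pack the case: first the striped focus gauge, lying flat in the deep trough of the blue insert, then the silver snap hook, lying flat on the raised part of the insert above the gauge. Leave the buttons turned aside and the panel on the mat, and do not disturb the other things on the worktop.

Things in the scene. Friction and masses are not known exactly. Their poses are not given: they have to be found in the camera images.
- case: Fixed grey case, 158 (its x) x 168 (its y) x 49 mm high, on the worktop; origin: centre of its underside, z up. The panel closes it at the start, lying on a ledge 44 mm above the worktop in a recess 134 x 111 mm (2 mm play), flush with the rim. Below the ledge is a cavity, x -58 to 58, y -46 to 46 mm, that holds the blue insert.
- case_trough (a point): Middle of the bottom of the deep trough in the blue insert, 4 mm above the worktop, axes as the case's. The trough is 24 mm deep, 36 mm wide in x and runs y -41 to 41 mm, for the gauge lying along y; two finger reliefs of the same depth widen it to x -44 to 44 mm for y -17 to 17 mm.
- case_floor (a point): Middle of the case at the height of the insert's raised floor, 28 mm above the worktop, axes as the case's. The silver hook goes on this floor, its length along x (116 mm of room for its 98 mm, 92 mm of room for its 62 mm width).
- button_l (a joint): Angle of the red turn button on the case's +y rim; vertical pivot at case x 0, y +70 mm. 0: nose points at the middle of the case and overlaps the panel's edge by 13 mm, locking it. Positive is counterclockwise from above; stops at +-1.75. Turn it either way: aside (parallel to the rim) is near +1.57 or -1.57. Stays where left; friction 0.04 N m.
- button_r (a joint): The same for the red turn button on the case's -y rim, pivot at case x 0, y -70 mm; at 0 its nose points to +y.
- button_l_grip (a point): Top of the upright fin of the left button, on the pivot axis, 77.5 mm above the worktop; x axis along the nose. The fin is 9 mm thick and 26 mm long (from 11 mm behind the pivot to 15 mm ahead) and stands 21 mm above the button's 15 mm wide flat wing (wing top 56.5 mm above the worktop).
- button_r_grip (a point): The same for the right button.
- panel: Loose aluminium access panel, 130 (its x) x 106 (its y) x 5 mm, 0.2 kg, origin at the centre of its underside; starts in the case with its axes along the case's.
- panel_handle (a point): Middle of the panel's black handle bar: bar 70 mm long along the panel's x, 10 mm thick (across y), 12 mm high, its centre 31 mm above the panel's underside, 20 mm of free space between bar and panel, carried by a post 29 mm either side of the middle.
- mat: Fixed cork mat, 160 (x) x 140 (y) x 3 mm, origin at the centre of its underside: where the panel is laid.
- gauge: Loose aluminium focus gauge with black stripes, a bar 75 mm long (its z), 30 mm wide (its x) and 22 mm thick (its y); origin at the centre of one end. Lies on the worktop at the start with its y axis up, so it is 30 mm wide and 22 mm high.
- gauge_mid (a point): Centre of the gauge bar.
- silver_hook: Loose silver snap hook (closed D-shaped ring), 62 (its x) x 98 (its y) x 9 mm high, lying flat, origin in the middle of its underside; a straight rod 9 mm wide runs along y at x 22 to 31 mm (straight part y -26 to 28), the opposite side with the gate fills x -32 to -15 mm; between them it is open.
- black_hook: Black snap hook 62 x 104 x 9 mm lying on the worktop; not part of the job, leave it alone.
- screwdriver: Red-handled screwdriver, 199 mm long; leave it alone.
- grease_pot: Green pot with a black lid, 64 mm across, 44 mm high; leave it alone.
- label_roll: White roll of labels, 68 mm across, 30 mm high; leave it alone.

How it is judged (in metres and radians):
On the way, in this order (a step that is already met when the one before it is completed fails the run):
1. both turn buttons are turned aside ((value of joint button_l above 1.15 rad or value of joint button_l below -1.15 rad) and (value of joint button_r above 1.15 rad or value of joint button_r below -1.15 rad)), for 0.2 s.
2. the panel lies flat on the mat (horizontal distance between panel and mat below 0.045 m and height (world z) of panel below 0.008 m and angle between panel's own z axis and vertical below 0.08 rad), for 0.2 s.
3. the gauge lies in the trough (x of gauge_mid in the frame of case between -0.012 and 0.012 m and y of gauge_mid in the frame of case between -0.012 and 0.012 m and z of gauge_mid in the frame of case below 0.02 m), for 0.2 s.
4. the silver hook lies flat above the gauge (x of silver_hook in the frame of case between -0.016 and 0.016 m and y of silver_hook in the frame of case between -0.025 and 0.025 m and z of silver_hook in the frame of case below 0.034 m and angle between silver_hook's own z axis and vertical below 0.1 rad), for 0.2 s.
At the end, for the whole second after the job is handed in: Buttons 1.15 rad or more aside; panel flat on the mat, centres within 45 mm; gauge lying in the trough, its centre under 20 mm high and 12 mm from the middle in x and y; silver hook flat above it, underside under 34 mm high, within 16 mm in x and 25 mm in y of the middle; all at rest (all of step 1 and all of step 2 and all of step 3 and all of step 4 and linear speed of each of panel, gauge, silver_hook below 0.02 m/s); the robot touches nothing.
It fails at once if another thing on the worktop (black hook, screwdriver, pot, label roll) is pushed more than 30 mm (distance of any of black_hook, screwdriver, grease_pot, label_roll from where it was at the start of the episode above 0.03 m).
It fails at once if the panel is dropped or flung (faster than 1.3 m/s) (linear speed of panel above 1.3 m/s).
It also fails if it takes over 72 s, if anything falls off the work surface, if the arm or the gripper's body presses on something with over 40 N, if the wrist force passes 120 N, or if a joint passes its speed limit or range.

## Working session

There is one attempt and no reset: what is moved stays moved. The work goes in short steps, Python scripts to look and compute and a shell command to move; the robot and the scene stay as the last step left them, time stands still between calls to the robot, and variables do not carry over. Pictures are saved under pics/ and viewed, at most 13 in all, crops included, and the job is handed in when it is done.

```bash
mkdir -p pics; ls; cat > h.py <<'E'
import numpy as np, cv2
from cell import *
def w(cam,p,obs=None):
    P=camera_params(cam)
    if cam=="wrist":
        o=obs or observe(); R=np.array(o["eef_rot"]); q=np.array(P["mount"])@np.r_[p,1]
        return R@q[:3]+np.array(o["ee_pos"])
    return (np.linalg.inv(np.array(P["world_to_cam"]))@np.r_[p,1])[:3]
def spots(cam,names):
    o=observe(); im=read_camera(cam)
    for n in names:
        for d in spot_point(cam,n)[:2]:
            print(n,round(d["confidence"],2),np.round(w(cam,d["at"],o)*1000,1))
    return im
def ray(cam,uv,z,obs=None):
    P=camera_params(cam); c=np.array([(uv[0]-P["cx"])/P["fx"],(uv[1]-P["cy"])/P["fy"],1])
    a=w(cam,np.zeros(3),obs); b=w(cam,c,obs); return a+(b-a)*(z-a[2])/(b[2]-a[2])
def save(im,n): cv2.imwrite(f"pics/{n}.png",im[:,:,::-1])
def mask(cam,n):
    r=outline_of(cam,n); return (r[0]["mask"],r[0]["confidence"]) if r else (None,0)
E
python3 - <<'E'
from h import *
o=observe(); print(o["ee_pos"],o["eef_rot"],o["time"],o["finger_gap"])
im=spots("top",["case","case_trough","button_l_grip","button_r_grip","panel","panel_handle","mat","gauge","gauge_mid","silver_hook","black_hook","screwdriver","grease_pot","label_roll"])
b=read_camera("scene")
save(np.vstack([im,b])[:, :],"a") if 0 else save(cv2.resize(np.hstack([im,b]),(800,300)),"a")
save(im,"top0")
E
```

```text
pics
[ 0.18552773 -0.54376487  0.23047819] [[ 9.46429042e-01  3.22911428e-01 -5.26714450e-04]
 [ 3.22911854e-01 -9.46427548e-01  1.68227720e-03]
 [ 4.47294678e-05 -1.76223834e-03 -9.99998446e-01]] 0.0 0.08521226612517542
case 0.37 [438.3 121.5  -0. ]
button_l_grip 0.51 [440.2 -57.   76.9]
button_l_grip 0.5 [435.  121.8   3.4]
button_r_grip 0.45 [ 448.4 -194.5   75.1]
panel 0.74 [ 443.7 -126.4   46.5]
panel_handle 0.87 [ 437.5 -126.2   76. ]
mat 0.59 [4.342e+02 1.208e+02 1.000e-01]
gauge 0.83 [497.5 331.6  12.8]
silver_hook 0.54 [387.6 332.7   1.1]
black_hook 0.81 [ 640.4 -100.3    4. ]
screwdriver 0.69 [ 699.7 -221.4   -3.8]
grease_pot 0.92 [745.1 -84.    2.5]
label_roll 0.74 [592.8 274.6   2. ]
label_roll 0.46 [ 444.8 -194.    76.5]
```

View pics/top0.png

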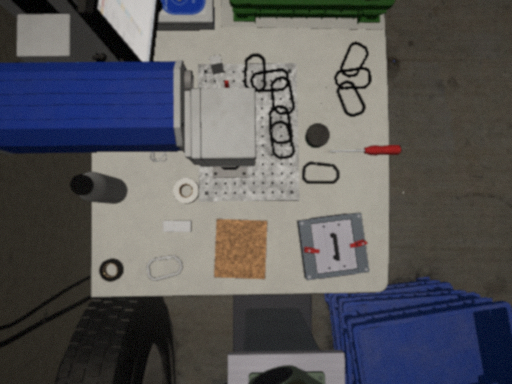

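```bash
for i in 1 2; do python3 -m inch '[{"dr":[0,0,0],"dp":[37.5,-31.2,-10],"fingers":0},{"dr":[0,0,0],"dp":[37.5,-31.2,-10],"fingers":0},{"dr":[0,0,0],"dp":[37.5,-31.2,-10],"fingers":0},{"dr":[0,0,0],"dp":[37.5,-31.2,-10],"fingers":0},{"dr":[0,0,0],"dp":[37.5,-31.2,-10],"fingers":0}]'; done
for i in 1 2; do python3 -m inch '[{"dr":[0,0,-9.3],"dp":[0,0,0],"fingers":0},{"dr":[0,0,-9.3],"dp":[0,0,0],"fingers":0},{"dr":[0,0,-9.3],"dp":[0,0,0],"fingers":0},{"dr":[0,0,-9.3],"dp":[0,0,0],"fingers":0},{"dr":[0,0,0],"dp":[0,0,0],"fingers":0}]'; done
python3 - <<'E'
from h import *
print(np.round(camera_params("wrist")["mount"],3),np.round(observe()["q"],1))
im=spots("wrist",["case","case_floor","case_trough","button_l_grip","button_r_grip","button_l","panel","panel_handle"])
save(im,"w0")
E
```

```text
time: 1.42
ee_pos: [0.3134, -0.3346, 0.2818]
eef_rot: [[0.947, 0.323, 0.001], [0.323, -0.947, -0.0], [0.0, 0.001, -1.0]]
ft_force: [1.4, 0.6, 0.5]
finger_gap: 0.0853
finger_force: 0.0
time: 2.05
ee_pos: [0.4405, -0.1264, 0.3319]
eef_rot: [[0.946, 0.323, 0.001], [0.323, -0.946, -0.0], [0.001, 0.001, -1.0]]
ft_force: [0.2, -0.5, 0.6]
finger_gap: 0.0856
finger_force: 0.0
time: 2.68
ee_pos: [0.4398, -0.1278, 0.3314]
eef_rot: [[0.56, 0.828, 0.0], [0.828, -0.56, -0.0], [-0.0, 0.0, -1.0]]
ft_force: [-0.1, -0.3, -0.3]
finger_gap: 0.0851
finger_force: 0.0
time: 3.3
ee_pos: [0.4398, -0.1278, 0.3314]
eef_rot: [[-0.052, 0.999, 0.0], [0.999, 0.052, -0.0], [-0.0, 0.0, -1.0]]
ft_force: [0.1, -0.6, 0.9]
finger_gap: 0.0852
finger_force: 0.0
[[ 0.    -0.955 -0.296  0.075]
 [ 1.    -0.     0.001  0.001]
 [-0.001 -0.296  0.955 -0.142]
 [ 0.     0.     0.     1.   ]] [-17.6   4.6  93.   -0.   82.3 -20.6]
button_l_grip 0.57 [433.7 -63.1  76.1]
button_r_grip 0.64 [ 453.4 -195.2   78.8]Traceback (most recent call last):
  File "<stdin>", line 3, in <module>
  File "h.py", line 12, in spots
    for d in spot_point(cam,n)[:2]:
             ~~~~~~~~~~^^^^^^^
ValueError: it knows: black_hook, button_l_grip, button_r_grip, case, case_floor, case_trough, gauge, gauge_mid, grease_pot, label_roll, mat, panel, panel_handle, screwdriver, silver_hook
```

```bash
python3 - <<'E'
from h import *
im=spots("wrist",["button_l_grip","button_r_grip","panel","panel_handle"])
save(im,"w0")
E
```

```text
button_l_grip 0.73 [436.3 -59.   79. ]
button_r_grip 0.51 [ 454.2 -195.2   76.8]
panel 0.62 [ 439.  -130.8   44.1]
panel_handle 0.7 [ 440.4 -132.2   70.9]
```

View pics/w0.png

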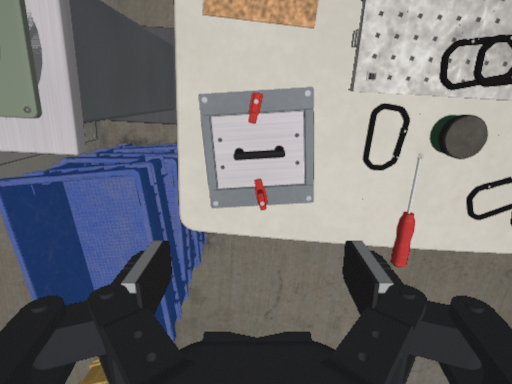

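```bash
python3 - <<'E'
from h import *
o=observe(); im=read_camera("wrist")
m,c=mask("wrist","panel"); mc,cc=mask("wrist","case"); mb=[mask("wrist",n) for n in("button_l_grip","button_r_grip","panel_handle")]
print(c,cc,[x[1] for x in mb])
def rect(mm,z):
    pts=np.array([ray("wrist",(u,v),z,o)[:2]*1000 for v,u in np.argwhere(mm)],np.float32)
    return cv2.minAreaRect(pts)
for mm,z in((m,.049),(mc,.049),(mb[0][0],.06),(mb[1][0],.06),(mb[2][0],.081)):
    if mm is not None:
        r=rect(mm,z); print(np.round(r[0],1),np.round(r[1],1),round(r[2],1),mm.sum())
vis=cv2.resize(im[80:220,190:330],None,fx=4,fy=4,interpolation=cv2.INTER_CUBIC); save(vis,"crop0")
for n,uv,z in [("tl",(204,99),.049),("tr",(309,92),.049),("br",(309,200),.049),("bl",(215,203),.049)]: print(n,np.round(ray("wrist",uv,z,o)*1000,1))
E
```

```text
0.96 0.75 [0.78, 0.52, 0.85]Traceback (most recent call last):
  File "<stdin>", line 10, in <module>
  File "<stdin>", line 6, in rect
  File "h.py", line 17, in ray
    a=w(cam,np.zeros(3),obs); b=w(cam,c,obs); return a+(b-a)*(z-a[2])/(b[2]-a[2])
  File "h.py", line 4, in w
    P=camera_params(cam)
ValueError: time passes only in moves, steps and waits
```

```bash
sed -i 's/^from cell import \*/from cell import *\nfrom functools import lru_cache\nimport cell\ncamera_params=lru_cache(None)(cell.camera_params)/' h.py
cat >> h.py <<'E'
def rect(mm,z,o,cam="wrist"):
    uv=np.argwhere(mm)[:,::-1]
    pts=np.array([ray(cam,p,z,o)[:2]*1000 for p in uv],np.float32)
    r=cv2.minAreaRect(pts); return np.round(r[0],1),np.round(r[1],1),round(r[2],1),len(uv)
E
python3 - <<'E'
from h import *
o=observe(); im=read_camera("wrist")
for n,z in(("panel",.049),("case",.049),("button_l_grip",.06),("button_r_grip",.06),("panel_handle",.081)):
    mm,c=mask("wrist",n)
    if mm is not None: print(n,c,rect(mm,z,o))
vis=cv2.resize(im[80:220,190:330],None,fx=4,fy=4,interpolation=cv2.INTER_CUBIC); save(vis,"crop0")
for n,uv,z in [("tl",(204,99),.049),("tr",(309,92),.049),("br",(309,200),.049),("bl",(215,203),.049)]: print(n,np.round(ray("wrist",uv,z,o)*1000,1))
E
```

```text
panel 0.95 (array([ 443.5, -128.7]), array([129.3, 107. ]), 6.6, 6289)
case 0.97 (array([ 443.5, -131.8]), array([158.2, 175. ]), 6.5, 6239)
button_l_grip 0.82 (array([434.8, -68.3]), array([41.3, 16.2]), 86.2, 330)
button_r_grip 0.51 (array([ 449.4, -190.3]), array([15.1, 48.2]), 17.0, 266)
panel_handle 0.66 (array([ 442.5, -122.4]), array([121.6,  97.9]), 6.6, 6340)
tl [364.4 -59.9  49. ]
tr [507.5 -42.6  49. ]
br [ 524.5 -198.3   49. ]
bl [ 381.8 -211.2   49. ]
```

View pics/crop0.png

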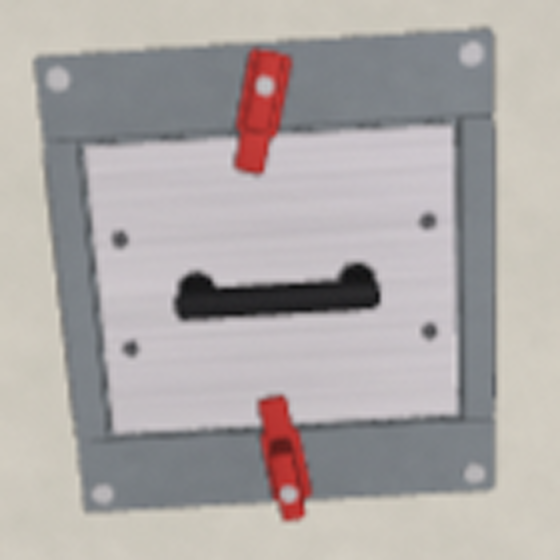

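```bash
cat >> h.py <<'E'
def delta(x,y,z,psi=None):
    o=observe(); R=np.array(o["eef_rot"]); d=R.T@(np.array([x,y,z])/1-np.array(o["ee_pos"])*1000)
    ps=np.degrees(np.arctan2(R[1,0],R[0,0])); t=np.degrees(np.arctan2(np.hypot(R[0,2],R[1,2]),-R[2,2]))
    print("dp",np.round(d,1),"psi",round(ps,2),"tilt",round(t,2),"drz",None if psi is None else round((ps-psi+180)%360-180,1),"q6",round(o["q"][5],1),"t",o["time"],"F",np.round(o["ft_force"],1),"gap",round(o["finger_gap"],4))
E
python3 - <<'E'
from h import *
o=observe()
for n,u,z in(("l",(264,85),.0775),("lnose",(250,168),.0565),("lback",(272,52),.0775),("r",(289,494),.0775),("rnose",(272,402),.0565),
 ("c",(36,60),.049),("c",(490,30),.049),("c",(493,487),.049),("c",(86,510),.049),("h1",(180,305),.081),("h2",(378,295),.081)):
    print(n,np.round(ray("wrist",(190+u[0]/4,80+u[1]/4),z,o)*1000,1))
delta(453,-197,110,107)
E
```

```text
l [436.  -58.4  77.5]
lnose [432.7 -86.4  56.5]
lback [437.9 -48.1  77.5]
r [ 452.7 -197.4   77.5]
rnose [ 445.1 -169.7   56.5]
c [357.6 -55.   49. ]
c [511.6 -36.5  49. ]
c [ 531.3 -200.7   49. ]
c [ 376.5 -218.8   49. ]
h1 [ 411.7 -130.8   81. ]
h2 [ 477.9 -123.6   81. ]
dp [-69.8   9.3 221.3] psi 93.24 tilt 0.0 drz -13.8 q6 -20.9 t 4.45 F [-0.6  0.7  0.4] gap 0.0857
```

```bash
python3 -m inch '[{"dr":[0,0,0],"dp":[-17.4,2.2,50],"fingers":0},{"dr":[0,0,0],"dp":[-17.4,2.2,50],"fingers":0},{"dr":[0,0,0],"dp":[-17.5,2.2,50],"fingers":0},{"dr":[0,0,0],"dp":[-17.5,2.2,50],"fingers":0},{"dr":[0,0,-6.4],"dp":[0,0,21],"fingers":0}]' | tail -5
python3 -m inch '[{"dr":[0,0,-6.4],"dp":[0,0,0],"fingers":0.3},{"dr":[0,0,0],"dp":[0,0,0],"fingers":0.3},{"dr":[0,0,0],"dp":[0,0,0],"fingers":0.3},{"dr":[0,0,0],"dp":[0,0,0],"fingers":0.3},{"dr":[0,0,0],"dp":[0,0,0],"fingers":0.3}]'
python3 -c "
from h import *
delta(452.6,-197.3,59,106)"
```

```text
ee_pos: [0.4513, -0.1974, 0.1075]
eef_rot: [[-0.169, 0.986, -0.004], [0.986, 0.169, 0.002], [0.002, -0.004, -1.0]]
ft_force: [0.1, 0.2, 0.6]
finger_gap: 0.0852
finger_force: 0.0
time: 5.7
ee_pos: [0.4527, -0.197, 0.1106]
eef_rot: [[-0.276, 0.961, 0.001], [0.961, 0.276, -0.0], [-0.001, 0.0, -1.0]]
ft_force: [0.1, -0.8, -0.8]
finger_gap: 0.06
finger_force: 0.0
dp [-0.2 -0.2 51.6] psi 106.02 tilt 0.04 drz 0.0 q6 -40.9 t 5.7 F [ 0.1 -0.8 -0.8] gap 0.06
```

```bash
python3 -m inch '[{"dr":[0,0,0],"dp":[0,0,20],"fingers":0.3},{"dr":[0,0,0],"dp":[0,0,20],"fingers":0.3},{"dr":[0,0,0],"dp":[0,0,11],"fingers":0.3},{"dr":[0,0,0],"dp":[0,0,0],"fingers":1},{"dr":[0,0,0],"dp":[0,0,0],"fingers":1}]' 
python3 -m inch '[{"dr":[0,0,0],"dp":[0,0,0],"fingers":1},{"dr":[0,0,0],"dp":[0,0,0],"fingers":1},{"dr":[0,0,0],"dp":[0,0,0],"fingers":1},{"dr":[0,0,0],"dp":[0,0,0],"fingers":1},{"dr":[0,0,-2],"dp":[0,0,0],"fingers":1}]'
```

```text
time: 6.32
ee_pos: [0.4531, -0.1973, 0.0599]
eef_rot: [[-0.276, 0.961, 0.001], [0.961, 0.276, -0.001], [-0.001, 0.001, -1.0]]
ft_force: [0.2, -0.1, -0.6]
finger_gap: 0.0239
finger_force: 0.0
time: 6.95
ee_pos: [0.4512, -0.1978, 0.0602]
eef_rot: [[-0.312, 0.95, -0.002], [0.95, 0.312, -0.002], [-0.001, -0.003, -1.0]]
ft_force: [-5.5, -3.9, 4.5]
finger_gap: 0.0074
finger_force: 60.2
```

```bash
for i in 1 2; do python3 -m inch '[{"dr":[0,0,-8.2],"dp":[0,0,0],"fingers":1},{"dr":[0,0,-8.2],"dp":[0,0,0],"fingers":1},{"dr":[0,0,-8.2],"dp":[0,0,0],"fingers":1},{"dr":[0,0,-8.2],"dp":[0,0,0],"fingers":1},{"dr":[0,0,-8.2],"dp":[0,0,0],"fingers":1}]'; done
python3 -m inch '[{"dr":[0,0,0],"dp":[0,0,0],"fingers":0.3},{"dr":[0,0,0],"dp":[0,0,0],"fingers":0.3},{"dr":[0,0,0],"dp":[0,0,0],"fingers":0.3},{"dr":[0,0,0],"dp":[0,0,-25],"fingers":0.3},{"dr":[0,0,0],"dp":[0,0,-40],"fingers":0.3}]'
python3 - <<'E'
from h import *
delta(436.1,-58.2,125,83.5)
E
```

```text
time: 7.58
ee_pos: [0.4516, -0.1974, 0.0602]
eef_rot: [[-0.86, 0.51, -0.001], [0.51, 0.86, -0.001], [0.001, -0.001, -1.0]]
ft_force: [-3.8, -1.6, 4.4]
finger_gap: 0.0073
finger_force: 60.1
time: 8.2
ee_pos: [0.4517, -0.1969, 0.0602]
eef_rot: [[-0.984, -0.179, -0.001], [-0.179, 0.984, 0.0], [0.001, 0.0, -1.0]]
ft_force: [-3.5, 0.8, 5.2]
finger_gap: 0.0075
finger_force: 60.1
time: 8.82
ee_pos: [0.4518, -0.1966, 0.1239]
eef_rot: [[-0.985, -0.173, -0.003], [-0.173, 0.985, 0.001], [0.003, 0.002, -1.0]]
ft_force: [0.7, -0.4, 0.9]
finger_gap: 0.0598
finger_force: 0.0
dp [ -8.6 139.1  -0.8] psi -170.01 tilt 0.19 drz 106.5 q6 -124.8 t 8.825 F [ 0.7 -0.4  0.9] gap 0.0598
```

```bash
python3 -m inch '[{"dr":[0,0,0],"dp":[-2.2,34.8,0],"fingers":0.3},{"dr":[0,0,0],"dp":[-2.2,34.8,0],"fingers":0.3},{"dr":[0,0,0],"dp":[-2.2,34.8,0],"fingers":0.3},{"dr":[0,0,0],"dp":[-2,34.7,0],"fingers":0.3},{"dr":[0,0,10.1],"dp":[0,0,0],"fingers":0.3}]' | head -2
for i in 1 2; do python3 -m inch '[{"dr":[0,0,9.64],"dp":[0,0,0],"fingers":0.3},{"dr":[0,0,9.64],"dp":[0,0,0],"fingers":0.3},{"dr":[0,0,9.64],"dp":[0,0,0],"fingers":0.3},{"dr":[0,0,9.64],"dp":[0,0,0],"fingers":0.3},{"dr":[0,0,9.64],"dp":[0,0,0],"fingers":0.3}]' | head -2 ;done
python3 - <<'E'
from h import *
delta(436.1,-58.2,60,83.5)
save(read_camera("wrist"),"w1")
E
```

```text
time: 9.45
ee_pos: [0.4363, -0.0567, 0.1243]
time: 10.07
ee_pos: [0.4369, -0.0585, 0.1243]
time: 10.7
ee_pos: [0.4369, -0.0585, 0.1243]
dp [ 0.2 -0.8 64.3] psi 83.18 tilt 0.01 drz -0.3 q6 -2.3 t 10.7 F [-0.4  0.3 -0.2] gap 0.0598
```

View pics/w1.png

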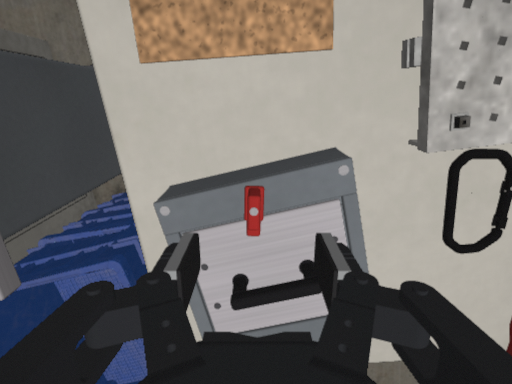

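The wrist picture shows the left button at (254,212), upright in the image and centred between the fingers at x≈185 and 328, so the grasp is lined up.

```bash
python3 -m inch '[{"dr":[0,0,0],"dp":[0,-0.8,25],"fingers":0.3},{"dr":[0,0,0],"dp":[0,0,25],"fingers":0.3},{"dr":[0,0,0],"dp":[0,0,14],"fingers":0.3},{"dr":[0,0,0],"dp":[0,0,0],"fingers":1},{"dr":[0,0,0],"dp":[0,0,0],"fingers":1}]' | tail -2
python3 -m inch '[{"dr":[0,0,0],"dp":[0,0,0],"fingers":1},{"dr":[0,0,0],"dp":[0,0,0],"fingers":1},{"dr":[0,0,0],"dp":[0,0,0],"fingers":1},{"dr":[0,0,0],"dp":[0,0,0],"fingers":1},{"dr":[0,0,2],"dp":[0,0,0],"fingers":1}]' | tail -3
for i in 1 2; do python3 -m inch '[{"dr":[0,0,7.7],"dp":[0,0,0],"fingers":1},{"dr":[0,0,7.7],"dp":[0,0,0],"fingers":1},{"dr":[0,0,7.7],"dp":[0,0,0],"fingers":1},{"dr":[0,0,7.7],"dp":[0,0,0],"fingers":1},{"dr":[0,0,7.7],"dp":[0,0,0],"fingers":1}]' | tail -3; done
python3 -m inch '[{"dr":[0,0,0],"dp":[0,0,0],"fingers":0.3},{"dr":[0,0,0],"dp":[0,0,0],"fingers":0.3},{"dr":[0,0,0],"dp":[0,0,0],"fingers":0.3},{"dr":[0,0,0],"dp":[0,0,-25],"fingers":0.3},{"dr":[0,0,0],"dp":[0,0,-40],"fingers":0.3}]' |tail -3
python3 - <<'E'
from h import *
delta(444.6,-127.5,125,6.7)
save(read_camera("top"),"t1")
im=spots("top",["button_l_grip","button_r_grip","panel_handle"])
E
```

```text
finger_gap: 0.0244
finger_force: 0.0
ft_force: [-4.0, -1.2, 5.4]
finger_gap: 0.0074
finger_force: 60.0
ft_force: [-5.0, 0.5, 6.4]
finger_gap: 0.0075
finger_force: 60.1
ft_force: [-5.2, 1.9, 6.9]
finger_gap: 0.0076
finger_force: 60.1
ft_force: [0.9, -0.0, 0.4]
finger_gap: 0.0597
finger_force: 0.0
dp [ 3.9 69.6  0. ] psi 4.58 tilt 0.18 drz -2.1 q6 76.3 t 13.875 F [ 0.9 -0.   0.4] gap 0.0597
button_r_grip 0.64 [ 447.  -195.2   76.4]
panel_handle 0.67 [ 442.2 -124.1   76.7]
```

```bash
python3 -m inch '[{"dr":[0,0,-2.1],"dp":[0,0,-20],"fingers":0.3},{"dr":[0,0,0],"dp":[0.3,23.3,-20],"fingers":0.3},{"dr":[0,0,0],"dp":[0.3,23.3,-20],"fingers":0.3},{"dr":[0,0,0],"dp":[0.3,23.3,0],"fingers":0.3},{"dr":[0,0,0],"dp":[0,0,0],"fingers":0.3}]' | head -2
python3 - <<'E'
from h import *
save(spots("wrist",["button_l_grip","button_r_grip","panel_handle","panel"]),"w2")
delta(444.6,-127.5,56,6.7)
E
```

```text
time: 14.75
ee_pos: [0.4445, -0.1286, 0.1841]
button_l_grip 0.92 [434.5 -62.4  78.6]
button_r_grip 0.82 [ 452.8 -197.8   80.5]
panel_handle 0.61 [ 441.6 -129.3   71.3]
panel 0.79 [ 442.3 -128.6   43.5]
dp [  0.2   0.6 128.7] psi 6.69 tilt 0.09 drz -0.0 q6 65.9 t 15.0 F [ 0.3 -0.6  1.2] gap 0.0603
```

View pics/w2.png

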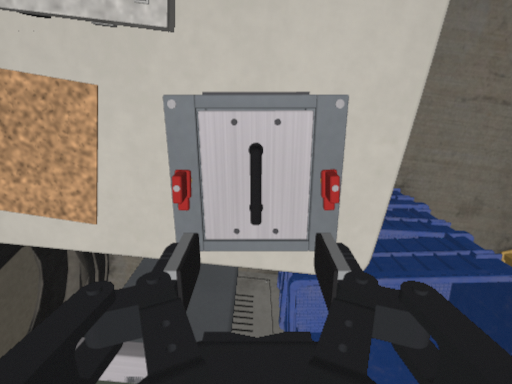

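The picture shows both buttons (181,188) and (331,188) parallel to the rims and the handle at column 256, midway between the fingers.

```bash
python3 -m inch '[{"dr":[0,0,0],"dp":[0.2,0.6,40],"fingers":0.3},{"dr":[0,0,0],"dp":[0,0,40],"fingers":0.3},{"dr":[0,0,0],"dp":[0,0,30],"fingers":0.3},{"dr":[0,0,0],"dp":[0,0,18],"fingers":0.3},{"dr":[0,0,0],"dp":[0,0,0],"fingers":1}]' 
python3 -m inch '[{"dr":[0,0,0],"dp":[0,0,0],"fingers":1},{"dr":[0,0,0],"dp":[0,0,0],"fingers":1},{"dr":[0,0,0],"dp":[0,0,0],"fingers":1},{"dr":[0,0,0],"dp":[0,0,0],"fingers":1},{"dr":[0,0,0],"dp":[0,0,0],"fingers":1}]'
python3 - <<'E'
from h import *
o=observe();read_camera("top")
for n,z in (("mat",.003),("gauge",.022),("silver_hook",.009)):
    m,c=mask("top",n)
    if m is not None: print(n,c,rect(m,z,None,"top"))
E
```

```text
time: 15.62
ee_pos: [0.4441, -0.1275, 0.0561]
eef_rot: [[0.993, 0.116, -0.003], [0.116, -0.993, 0.001], [-0.003, -0.001, -1.0]]
ft_force: [-0.1, 1.2, -0.9]
finger_gap: 0.0431
finger_force: 0.0
time: 16.25
ee_pos: [0.446, -0.1284, 0.0584]
eef_rot: [[0.993, 0.115, 0.002], [0.115, -0.993, -0.0], [0.002, 0.001, -1.0]]
ft_force: [0.5, 1.5, 6.8]
finger_gap: 0.0088
finger_force: 59.6
mat 0.69 (array([436.3, 121.7]), array([139.6, 159.8]), 87.1, 2907)
silver_hook 0.88 (array([389.3, 328.7]), array([ 57.3, 102.2]), 12.2, 291)
```

```bash
python3 -m inch '[{"dr":[0,0,0],"dp":[0,0,-8],"fingers":1},{"dr":[0,0,0],"dp":[0,0,-15],"fingers":1},{"dr":[0,0,0],"dp":[0,0,-20],"fingers":1},{"dr":[0,0,0],"dp":[0,0,-20],"fingers":1},{"dr":[0,0,0],"dp":[0,0,-17],"fingers":1}]' 
python3 -m inch '[{"dr":[0,0,0],"dp":[1,-10,0],"fingers":1},{"dr":[0,0,0],"dp":[2,-30,0],"fingers":1},{"dr":[0,0,0],"dp":[3,-35,0],"fingers":1},{"dr":[0,0,0],"dp":[3,-35,0],"fingers":1},{"dr":[0,0,0],"dp":[3,-35,0],"fingers":1}]' | tail -1
python3 -m inch '[{"dr":[0,0,0],"dp":[3,-35,0],"fingers":1},{"dr":[0,0,0],"dp":[2,-35,0],"fingers":1},{"dr":[0,0,0],"dp":[1,-25,0],"fingers":1},{"dr":[0,0,0],"dp":[1,-9,20],"fingers":1},{"dr":[0,0,0],"dp":[0,0,20],"fingers":1}]' 
python3 -c "
from h import *
delta(438,122,17.5,6.7)"
```

```text
time: 17.08
ee_pos: [0.4449, -0.1284, 0.1381]
eef_rot: [[0.993, 0.116, -0.0], [0.116, -0.993, -0.0], [-0.0, 0.0, -1.0]]
ft_force: [-0.2, -1.0, -2.7]
finger_gap: 0.0089
finger_force: 58.5
finger_force: 58.6
time: 18.32
ee_pos: [0.4343, 0.1222, 0.0961]
eef_rot: [[0.993, 0.117, -0.001], [0.117, -0.993, -0.0], [-0.001, 0.0, -1.0]]
ft_force: [0.5, -0.4, -2.1]
finger_gap: 0.0088
finger_force: 58.7
dp [ 3.8  0.7 78.6] psi 6.74 tilt 0.07 drz 0.0 q6 97.5 t 18.325 F [ 0.5 -0.4 -2.1] gap 0.0088
```

```bash
python3 -m inch '[{"dr":[0,0,0],"dp":[1,0,25],"fingers":1},{"dr":[0,0,0],"dp":[1,0,25],"fingers":1},{"dr":[0,0,0],"dp":[1,0,16],"fingers":1},{"dr":[0,0,0],"dp":[0,0,6],"fingers":1},{"dr":[0,0,0],"dp":[0,0,2],"fingers":1}]' 
python3 -m inch '[{"dr":[0,0,0],"dp":[0,0,2],"fingers":1},{"dr":[0,0,0],"dp":[0,0,1],"fingers":1},{"dr":[0,0,0],"dp":[0,0,1],"fingers":1},{"dr":[0,0,0],"dp":[0,0,1],"fingers":1},{"dr":[0,0,0],"dp":[0,0,0],"fingers":1}]'
```

```text
time: 18.95
ee_pos: [0.4378, 0.1216, 0.0229]
eef_rot: [[0.993, 0.116, -0.001], [0.116, -0.993, -0.0], [-0.001, 0.0, -1.0]]
ft_force: [0.1, 1.0, -2.3]
finger_gap: 0.0085
finger_force: 58.7
time: 19.58
ee_pos: [0.4383, 0.1215, 0.0183]
eef_rot: [[0.993, 0.116, 0.0], [0.116, -0.993, -0.0], [0.0, 0.0, -1.0]]
ft_force: [0.4, -0.1, -1.9]
finger_gap: 0.0086
finger_force: 58.7
```

```bash
python3 -m inch '[{"dr":[0,0,0],"dp":[0,0,0.7],"fingers":1},{"dr":[0,0,0],"dp":[0,0,0.7],"fingers":1},{"dr":[0,0,0],"dp":[0,0,0.5],"fingers":1},{"dr":[0,0,0],"dp":[0,0,0],"fingers":1},{"dr":[0,0,0],"dp":[0,0,0],"fingers":1}]' | sed -n '2p;4p;5p;6p'
```

```text
ee_pos: [0.4384, 0.1215, 0.0174]
ft_force: [-2.1, -0.9, 8.7]
finger_gap: 0.0088
finger_force: 60.3
```

```bash
python3 -m inch '[{"dr":[0,0,0],"dp":[0,0,0],"fingers":0.4},{"dr":[0,0,0],"dp":[0,0,0],"fingers":0.4},{"dr":[0,0,0],"dp":[0,0,0],"fingers":0.4},{"dr":[0,0,0],"dp":[0,0,-10],"fingers":0.4},{"dr":[0,0,0],"dp":[0,0,-50],"fingers":0.4}]' |tail -3
python3 -m inch '[{"dr":[0,0,0],"dp":[0,0,-50],"fingers":0.4},{"dr":[0,0,0],"dp":[7,-50,-45],"fingers":0.4},{"dr":[0,0,0],"dp":[7,-50,-45],"fingers":0.4},{"dr":[0,0,0],"dp":[7,-50,-45],"fingers":0.4},{"dr":[0,0,0],"dp":[7,-51,-38],"fingers":0.4}]' |head -2
for i in 1 2; do python3 -m inch '[{"dr":[0,0,-8.5],"dp":[0,0,0],"fingers":0.4},{"dr":[0,0,-8.5],"dp":[0,0,0],"fingers":0.4},{"dr":[0,0,-8.5],"dp":[0,0,0],"fingers":0.4},{"dr":[0,0,-8.5],"dp":[0,0,0],"fingers":0.4},{"dr":[0,0,-8.5],"dp":[0,0,0],"fingers":0.4}]' | head -2; done
python3 -m inch '[{"dr":[0,0,0],"dp":[0,0,0],"fingers":0.4},{"dr":[0,0,0],"dp":[0,0,0],"fingers":0.4},{"dr":[0,0,0],"dp":[0,0,0],"fingers":0.4},{"dr":[0,0,0],"dp":[0,0,0],"fingers":0.4},{"dr":[0,0,0],"dp":[0,0,0],"fingers":0.4}]' | head -2
python3 - <<'E'
from h import *
o=observe()
im=spots("wrist",["gauge","gauge_mid","silver_hook","panel"]); save(im,"w3")
for n,z in (("gauge",.022),("silver_hook",.009),("panel",.008)):
    m,c=mask("wrist",n)
    if m is not None: print(n,c,rect(m,z,o))
delta(497.5,331,120)
E
```

```text
ft_force: [0.8, 0.4, 0.9]
finger_gap: 0.0512
finger_force: 0.0
time: 21.45
ee_pos: [0.4423, 0.313, 0.2909]
time: 22.08
ee_pos: [0.4423, 0.3116, 0.2888]
time: 22.7
ee_pos: [0.4423, 0.3115, 0.2888]
time: 23.32
ee_pos: [0.4426, 0.3117, 0.2882]
gauge 0.87 [498.6 324.5   9.1]
gauge 0.4 [597.3 268.7  -3. ]
gauge_mid 0.92 [501.3 291.7  12.7]
silver_hook 0.65 [393.5 326.2   2.9]
panel 0.78 [434.5 120.2   3.5]
gauge 0.8 (array([499.5, 291.9]), array([77.4, 35.1]), 89.2, 1250)
silver_hook 0.93 (array([390.9, 327.1]), array([61.3, 99.2]), 12.5, 1205)
panel 0.84 (array([435.9, 121.9]), array([129.8, 110.7]), 6.8, 4600)
dp [ 17.7  55.4 168.3] psi 91.64 tilt 0.01 drz None q6 32.3 t 23.725 F [-0.4  0.2 -0.2] gap 0.0514
```

View pics/w3.png

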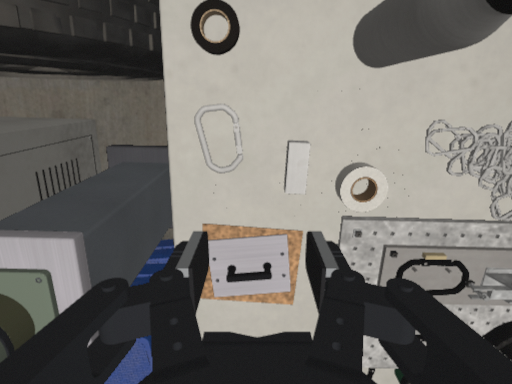

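```bash
python3 -m inch '[{"dr":[0,0,2.4],"dp":[0,0,0],"fingers":0.4},{"dr":[0,0,0],"dp":[-5,14,40],"fingers":0.4},{"dr":[0,0,0],"dp":[-5,14,40],"fingers":0.4},{"dr":[0,0,0],"dp":[-5,14,40],"fingers":0.4},{"dr":[0,0,0],"dp":[-5,14,48],"fingers":0.4}]' |head -2
python3 -m inch '[{"dr":[0,0,0],"dp":[0,0,0],"fingers":0.4},{"dr":[0,0,0],"dp":[0,0,0],"fingers":0.4},{"dr":[0,0,0],"dp":[0,0,0],"fingers":0.4},{"dr":[0,0,0],"dp":[0,0,0],"fingers":0.4},{"dr":[0,0,0],"dp":[0,0,0],"fingers":0.4}]' | head -2
python3 - <<'E'
from h import *
o=observe()
im=spots("wrist",["gauge_mid"]); save(im,"w4")
for n,z in (("gauge",.022),("silver_hook",.009)):
    m,c=mask("wrist",n)
    if m is not None: print(n,c,rect(m,z,o))
delta(500.5,291.3,4,89.2)
E
```

```text
time: 24.35
ee_pos: [0.4993, 0.2911, 0.1196]
time: 24.98
ee_pos: [0.4984, 0.2912, 0.1212]
gauge_mid 0.71 [501.3 289.4  10.3]
gauge 0.59 (array([501.3, 292.6]), array([77.2, 30.3]), 88.4, 3041)
silver_hook 0.77 (array([391.3, 327.7]), array([62.6, 96.9]), 8.9, 3245)
dp [  0.3   2.2 116.4] psi 89.24 tilt 0.01 drz 0.0 q6 29.9 t 25.175 F [-0.4 -0.6  0.9] gap 0.0515
```

View pics/w4.png

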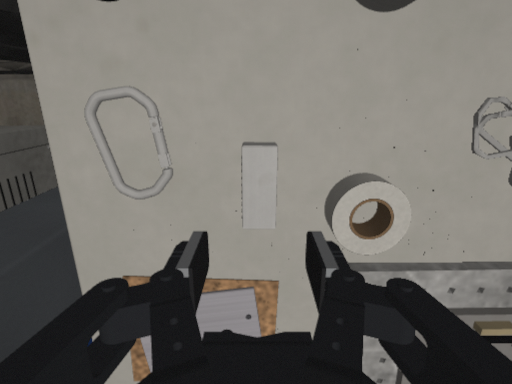

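The gauge sits at (260,187), about 1 mm right of mid-fingers; the hook's rod is on its left side and the gate on the right.

```bash
python3 -m inch '[{"dr":[0,0,0.6],"dp":[0.3,2.8,40],"fingers":0.4},{"dr":[0,0,0],"dp":[0,0,40],"fingers":0.4},{"dr":[0,0,0],"dp":[0,0,30],"fingers":0.4},{"dr":[0,0,0],"dp":[0,0,6],"fingers":0.4},{"dr":[0,0,0],"dp":[0,0,0],"fingers":0.4}]' |head -2
python3 -m inch '[{"dr":[0,0,0],"dp":[0,0,0],"fingers":1},{"dr":[0,0,0],"dp":[0,0,0],"fingers":1},{"dr":[0,0,0],"dp":[0,0,0],"fingers":1},{"dr":[0,0,0],"dp":[0,0,0],"fingers":1},{"dr":[0,0,0],"dp":[0,0,0],"fingers":1}]'
python3 -m inch '[{"dr":[0,0,0],"dp":[0,0,-20],"fingers":1},{"dr":[0,0,0],"dp":[0,0,-40],"fingers":1},{"dr":[0,0,0],"dp":[0,0,-40],"fingers":1},{"dr":[0,0,0],"dp":[0,0,-40],"fingers":1},{"dr":[0,0,0],"dp":[0,0,0],"fingers":1}]'
python3 -c "
from h import *
delta(444.3,-127.8,140,96.7)"
```

```text
time: 25.8
ee_pos: [0.5015, 0.2914, 0.0046]
time: 26.42
ee_pos: [0.5022, 0.2918, 0.0059]
eef_rot: [[0.024, 1.0, 0.003], [1.0, -0.024, 0.002], [0.002, 0.003, -1.0]]
ft_force: [-0.9, 0.1, 6.3]
finger_gap: 0.0287
finger_force: 61.6
time: 27.05
ee_pos: [0.5029, 0.2922, 0.1479]
eef_rot: [[0.024, 1.0, 0.007], [1.0, -0.024, 0.004], [0.004, 0.007, -1.0]]
ft_force: [0.6, 0.1, -0.3]
finger_gap: 0.0284
finger_force: 60.7
dp [-421.3  -48.7    5.9] psi 88.64 tilt 0.45 drz -8.1 q6 30.4 t 27.05 F [ 0.6  0.1 -0.3] gap 0.0284
```

```bash
for i in 1 2; do python3 -m inch '[{"dr":[0,0,0],"dp":[-42.2,-4.9,0],"fingers":1},{"dr":[0,0,0],"dp":[-42.2,-4.9,0],"fingers":1},{"dr":[0,0,0],"dp":[-42.2,-4.9,0],"fingers":1},{"dr":[0,0,0],"dp":[-42.2,-4.9,0],"fingers":1},{"dr":[0,0,0],"dp":[-42.1,-4.9,0],"fingers":1}]' | head -2; done
python3 -m inch '[{"dr":[0,0,-8.1],"dp":[0,0,0],"fingers":1},{"dr":[0,0,0],"dp":[0,0,0],"fingers":1},{"dr":[0,0,0],"dp":[0,0,0],"fingers":1},{"dr":[0,0,0],"dp":[0,0,0],"fingers":1},{"dr":[0,0,0],"dp":[0,0,0],"fingers":1}]'
python3 - <<'E'
from h import *
delta(444.3,-127.8,10,96.7)
im=spots("wrist",["case_trough","case_floor","button_l_grip","button_r_grip","gauge_mid"]); save(im,"w5")
E
```

```text
time: 27.68
ee_pos: [0.4703, 0.0795, 0.1431]
time: 28.3
ee_pos: [0.4408, -0.1303, 0.1431]
time: 28.92
ee_pos: [0.4422, -0.1289, 0.1442]
eef_rot: [[-0.118, 0.993, -0.0], [0.993, 0.118, -0.0], [-0.0, -0.0, -1.0]]
ft_force: [0.3, 0.6, -1.3]
finger_gap: 0.0288
finger_force: 60.7
dp [  0.8   2.3 134.2] psi 96.76 tilt 0.01 drz 0.1 q6 -24.4 t 28.925 F [ 0.3  0.6 -1.3] gap 0.0288
case_trough 0.61 [ 444.9 -124.1   -4.4]
case_floor 0.72 [ 443.7 -128.2   34. ]
gauge_mid 0.67 [ 440.7 -131.3  148.6]
gauge_mid 0.41 [ 442.7 -130.4   32.1]
```

View pics/w5.png

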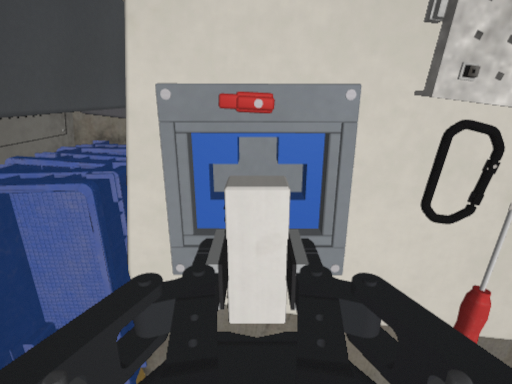

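The picture shows the open case with the trough (blue insert around (258,180)) in line with the held gauge at (258,250); position matches the earlier case estimate.

```bash
python3 -m inch '[{"dr":[0,0,0],"dp":[0.8,2.3,35],"fingers":1},{"dr":[0,0,0],"dp":[0,0,35],"fingers":1},{"dr":[0,0,0],"dp":[0,0,25],"fingers":1},{"dr":[0,0,0],"dp":[0,0,10],"fingers":1},{"dr":[0,0,0],"dp":[0,0,5],"fingers":1}]' |sed -n '2p;4p'
python3 -m inch '[{"dr":[0,0,0],"dp":[0,0,6],"fingers":1},{"dr":[0,0,0],"dp":[0,0,6],"fingers":1},{"dr":[0,0,0],"dp":[0,0,6],"fingers":1},{"dr":[0,0,0],"dp":[0,0,4],"fingers":1},{"dr":[0,0,0],"dp":[0,0,0],"fingers":1}]'
```

```text
ee_pos: [0.4446, -0.1284, 0.0342]
ft_force: [0.0, 0.1, -0.5]
time: 30.48
ee_pos: [0.4441, -0.1282, 0.012]
eef_rot: [[-0.117, 0.993, -0.001], [0.993, 0.117, 0.0], [0.0, -0.001, -1.0]]
ft_force: [-1.1, -0.7, -1.5]
finger_gap: 0.0284
finger_force: 60.7
```

```bash
python3 -m inch '[{"dr":[0,0,0],"dp":[0,0,1.5],"fingers":1},{"dr":[0,0,0],"dp":[0,0,0],"fingers":0.5},{"dr":[0,0,0],"dp":[0,0,0],"fingers":0.5},{"dr":[0,0,0],"dp":[0,0,0],"fingers":0.5},{"dr":[0,0,0],"dp":[0,0,-20],"fingers":0.5}]' 
python3 -m inch '[{"dr":[0,0,0],"dp":[0,0,-40],"fingers":0.5},{"dr":[0,0,0],"dp":[0,0,-40],"fingers":0.5},{"dr":[0,0,0],"dp":[0,0,-40],"fingers":0.5},{"dr":[0,0,0],"dp":[0,0,-40],"fingers":0.5},{"dr":[0,0,0],"dp":[0,0,0],"fingers":0.5}]' |head -2
python3 - <<'E'
from h import *
im=spots("wrist",["case_floor","gauge_mid","gauge"]); save(im,"w6")
delta(391,280,190,101)
E
```

```text
time: 31.1
ee_pos: [0.4433, -0.1279, 0.0301]
eef_rot: [[-0.117, 0.993, -0.003], [0.993, 0.117, 0.001], [0.001, -0.003, -1.0]]
ft_force: [1.1, -0.5, 0.9]
finger_gap: 0.0428
finger_force: 0.0
time: 31.72
ee_pos: [0.4462, -0.1288, 0.1939]
case_floor 0.57 [ 443.9 -126.    33.9]
gauge_mid 0.57 [ 442.4 -133.4   14.4]
gauge 0.79 [435.3 -92.6  17.8]
dp [411.3  -4.2  -0. ] psi 96.74 tilt 0.16 drz -4.3 q6 -24.3 t 31.925 F [-0.3  0.1  0.1] gap 0.043
```

View pics/w6.png

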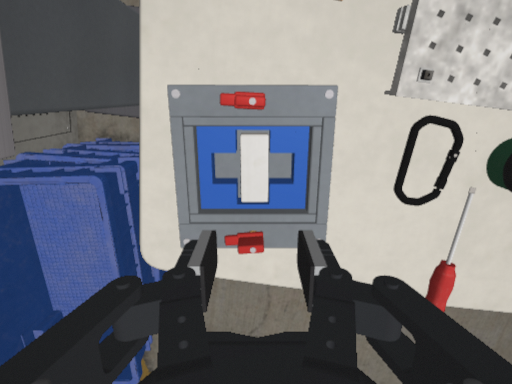

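Gauge lies centred in the trough (254,168), both buttons are aside. Now the hook.

```bash
python3 -c "
from h import *
delta(367,322,140,101)"
for i in 1 2; do python3 -m inch '[{"dr":[0,0,0],"dp":[45.5,-2.5,2],"fingers":0.65},{"dr":[0,0,0],"dp":[45.5,-2.5,2],"fingers":0.65},{"dr":[0,0,0],"dp":[45.5,-2.5,2],"fingers":0.65},{"dr":[0,0,0],"dp":[45.5,-2.5,2],"fingers":0.65},{"dr":[0,0,0],"dp":[45.5,-2.5,2],"fingers":0.65}]' |head -2; done
python3 -m inch '[{"dr":[0,0,-4.3],"dp":[0,0,30],"fingers":0.65},{"dr":[0,0,0],"dp":[0,0,0],"fingers":0.65},{"dr":[0,0,0],"dp":[0,0,0],"fingers":0.65},{"dr":[0,0,0],"dp":[0,0,0],"fingers":0.65},{"dr":[0,0,0],"dp":[0,0,0],"fingers":0.65}]' |head -2
python3 - <<'E'
from h import *
o=observe(); delta(365,322.4,3,101)
im=spots("wrist",["silver_hook"]); save(im,"w7")
m,c=mask("wrist","silver_hook"); print(c,rect(m,.006,o))
E
```

```text
dp [455.7 -22.9  50.1] psi 96.74 tilt 0.16 drz -4.3 q6 -24.3 t 31.925 F [-0.3  0.1  0.1] gap 0.043
time: 32.55
ee_pos: [0.4041, 0.0974, 0.1795]
time: 33.17
ee_pos: [0.365, 0.3217, 0.1692]
time: 33.8
ee_pos: [0.3666, 0.3206, 0.1415]
dp [  2.   -1.4 138.5] psi 100.97 tilt 0.08 drz -0.0 q6 28.8 t 33.8 F [ 0.3 -0.3  0.5] gap 0.0297
0.87 (array([390. , 327.4]), array([60.8, 98. ]), 11.2, 2377)
```

View pics/w7.png

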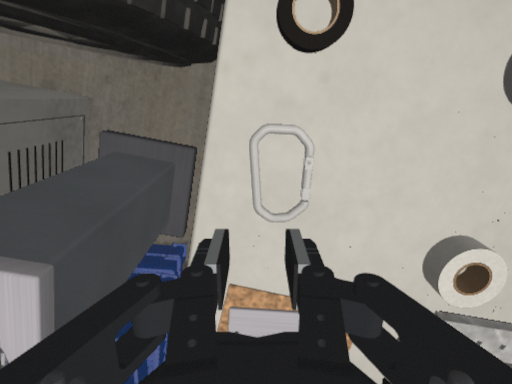

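```bash
python3 - <<'E'
from h import *
o=observe(); im=read_camera("wrist"); m,c=mask("wrist","silver_hook")
P=[]
for v in range(148,196,4):
    u=np.where(m[v,240:275])[0]+240
    if len(u): P.append(np.r_[u.min(),u.max(),ray("wrist",(u.mean(),v),.006,o)[:2]*1000])
P=np.array(P); print(np.round(P[::3],1)); a=np.polyfit(P[:,3],P[:,2],1); print("axis angle",90-np.degrees(np.arctan(a[0])))
x=np.polyval(a,322.4); print(x); delta(x,322.4,3,90-np.degrees(np.arctan(a[0])))
E
```

```text
[[250.  258.  359.2 348.7]
 [250.  258.  361.4 337.5]
 [250.  259.  364.1 326. ]
 [253.  259.  367.8 314.4]]
axis angle 103.52546144831486
365.2937722957885
dp [  1.9  -0.6 138. ] psi 101.02 tilt 0.02 drz -2.5 q6 28.8 t 34.05 F [ 0.1  0.3 -0. ] gap 0.0298
```

```bash
python3 -m inch '[{"dr":[0,0,-1.5],"dp":[2,-0.8,45],"fingers":0.65},{"dr":[0,0,0],"dp":[0,0,45],"fingers":0.65},{"dr":[0,0,0],"dp":[0,0,30],"fingers":0.65},{"dr":[0,0,0],"dp":[0,0,12],"fingers":0.65},{"dr":[0,0,0],"dp":[0,0,6],"fingers":0.65}]' 
python3 -m inch '[{"dr":[0,0,0],"dp":[0,0,0],"fingers":1},{"dr":[0,0,0],"dp":[0,0,0],"fingers":1},{"dr":[0,0,0],"dp":[0,0,0],"fingers":1},{"dr":[0,0,0],"dp":[0,0,0],"fingers":1},{"dr":[0,0,0],"dp":[0,0,0],"fingers":1}]'
```

```text
time: 34.67
ee_pos: [0.3652, 0.3228, 0.0027]
eef_rot: [[-0.217, 0.976, 0.0], [0.976, 0.217, 0.0], [0.0, 0.0, -1.0]]
ft_force: [-0.1, -0.0, 0.0]
finger_gap: 0.0298
finger_force: 0.0
time: 35.3
ee_pos: [0.3655, 0.3229, 0.0036]
eef_rot: [[-0.217, 0.976, 0.001], [0.976, 0.217, 0.001], [0.001, 0.002, -1.0]]
ft_force: [-0.9, -0.1, 7.3]
finger_gap: 0.0064
finger_force: 60.5
```

```bash
python3 -m inch '[{"dr":[0,0,0],"dp":[0,0,-10],"fingers":1},{"dr":[0,0,0],"dp":[0,0,-30],"fingers":1},{"dr":[0,0,0],"dp":[0,0,-40],"fingers":1},{"dr":[0,0,0],"dp":[0,0,-40],"fingers":1},{"dr":[0,0,0],"dp":[0,0,-20],"fingers":1}]' 
python3 - <<'E'
from h import *
delta(442.2,-109.9,140,6.7); save(read_camera("wrist"),"w8")
E
```

```text
time: 35.92
ee_pos: [0.3655, 0.323, 0.1454]
eef_rot: [[-0.217, 0.976, 0.003], [0.976, 0.217, 0.002], [0.002, 0.003, -1.0]]
ft_force: [-0.1, 0.6, -0.8]
finger_gap: 0.0066
finger_force: 59.7
dp [-439.2  -19.1    4.6] psi 102.54 tilt 0.21 drz 95.8 q6 27.6 t 35.925 F [-0.1  0.6 -0.8] gap 0.0066
```

View pics/w8.png

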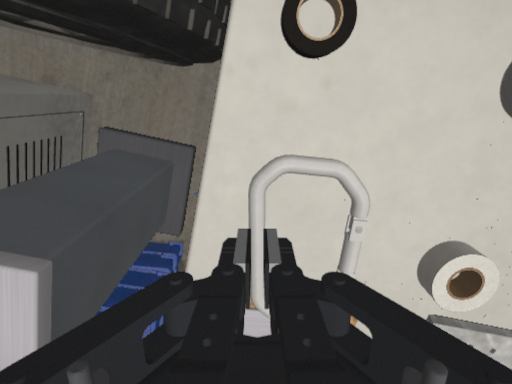

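The hook is held level by its rod (256,250), with its gate side at (355,230).

```bash
for i in 1 2; do python3 -m inch '[{"dr":[0,0,0],"dp":[-44,-1.9,0],"fingers":1},{"dr":[0,0,0],"dp":[-44,-1.9,0],"fingers":1},{"dr":[0,0,0],"dp":[-44,-1.9,0],"fingers":1},{"dr":[0,0,0],"dp":[-44,-1.9,0],"fingers":1},{"dr":[0,0,0],"dp":[-43.5,-1.9,0],"fingers":1}]' | head -2; done
for i in 1 2; do python3 -m inch '[{"dr":[0,0,9.58],"dp":[0,0,0],"fingers":1},{"dr":[0,0,9.58],"dp":[0,0,0],"fingers":1},{"dr":[0,0,9.58],"dp":[0,0,0],"fingers":1},{"dr":[0,0,9.58],"dp":[0,0,0],"fingers":1},{"dr":[0,0,9.58],"dp":[0,0,0],"fingers":1}]' | head -2; done
python3 -m inch '[{"dr":[0,0,0],"dp":[0,0,20],"fingers":1},{"dr":[0,0,0],"dp":[0,0,0],"fingers":1},{"dr":[0,0,0],"dp":[0,0,0],"fingers":1},{"dr":[0,0,0],"dp":[0,0,0],"fingers":1},{"dr":[0,0,0],"dp":[0,0,0],"fingers":1}]' | tail -3
python3 - <<'E'
from h import *
delta(442.2,-109.9,34,6.7); o=observe(); save(read_camera("wrist"),"w9")
m,c=mask("wrist","silver_hook"); print(c,rect(m,.125,o))
E
```

```text
time: 36.6
ee_pos: [0.4029, 0.1047, 0.1425]
time: 37.22
ee_pos: [0.4413, -0.1115, 0.1424]
time: 37.85
ee_pos: [0.4411, -0.11, 0.1423]
time: 38.48
ee_pos: [0.4411, -0.11, 0.1423]
ft_force: [-0.2, 0.4, -0.4]
finger_gap: 0.0065
finger_force: 59.7
dp [ 0.2 -0.3 89.2] psi 6.74 tilt 0.05 drz 0.0 q6 67.8 t 39.1 F [-0.2  0.4 -0.4] gap 0.0065
0.6 (array([ 447.3, -136. ]), array([94.6, 61.3]), 6.2, 5566)
```

View pics/w9.png

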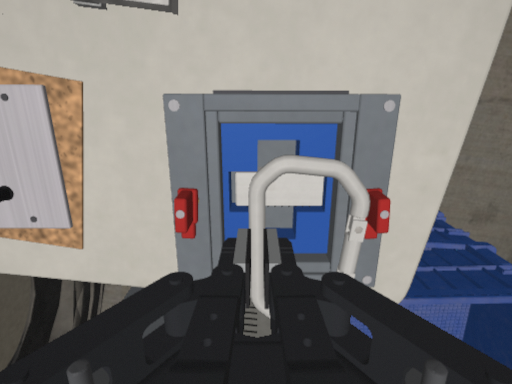

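```bash
python3 -m inch '[{"dr":[0,0,0],"dp":[-1,0,30],"fingers":1},{"dr":[0,0,0],"dp":[0,0,30],"fingers":1},{"dr":[0,0,0],"dp":[0,0,20],"fingers":1},{"dr":[0,0,0],"dp":[0,0,6],"fingers":1},{"dr":[0,0,0],"dp":[0,0,2],"fingers":1}]' 
python3 -m inch '[{"dr":[0,0,0],"dp":[0,0,1],"fingers":1},{"dr":[0,0,0],"dp":[0,0,1],"fingers":1},{"dr":[0,0,0],"dp":[0,0,1],"fingers":1},{"dr":[0,0,0],"dp":[0,0,0.5],"fingers":1},{"dr":[0,0,0],"dp":[0,0,0],"fingers":1}]'
```

```text
time: 39.83
ee_pos: [0.441, -0.1104, 0.0349]
eef_rot: [[0.993, 0.117, 0.0], [0.117, -0.993, -0.0], [0.0, 0.0, -1.0]]
ft_force: [0.3, -0.3, -1.0]
finger_gap: 0.0065
finger_force: 59.7
time: 40.45
ee_pos: [0.4408, -0.1103, 0.0316]
eef_rot: [[0.993, 0.117, 0.0], [0.117, -0.993, -0.0], [0.0, 0.0, -1.0]]
ft_force: [-1.6, 0.3, 4.1]
finger_gap: 0.0067
finger_force: 60.2
```

Contact felt; release and retreat.

```bash
python3 -m inch '[{"dr":[0,0,0],"dp":[0,0,0],"fingers":0.72},{"dr":[0,0,0],"dp":[0,0,0],"fingers":0.72},{"dr":[0,0,0],"dp":[0,0,0],"fingers":0.72},{"dr":[0,0,0],"dp":[0,0,-10],"fingers":0.72},{"dr":[0,0,0],"dp":[0,0,-30],"fingers":0.72}]' 
python3 -m inch '[{"dr":[0,0,0],"dp":[0,0,-40],"fingers":0.72},{"dr":[0,0,0],"dp":[0,0,-40],"fingers":0.72},{"dr":[0,0,0],"dp":[0,0,-40],"fingers":0.72},{"dr":[0,0,0],"dp":[0,0,0],"fingers":0.72},{"dr":[0,0,0],"dp":[0,0,0],"fingers":0.72}]' |head -2
python3 - <<'E'
from h import *
o=observe(); save(spots("wrist",["silver_hook","button_l_grip","button_r_grip"]),"w10")
m,c=mask("wrist","silver_hook"); print(c,rect(m,.034,o))
read_camera("top")
m,c=mask("top","panel"); print(c,rect(m,.008,None,"top"))
E
```

```text
time: 41.08
ee_pos: [0.4397, -0.11, 0.0711]
eef_rot: [[0.993, 0.117, -0.003], [0.117, -0.993, 0.001], [-0.003, -0.001, -1.0]]
ft_force: [-0.2, -0.5, 0.7]
finger_gap: 0.0238
finger_force: 0.0
time: 41.7
ee_pos: [0.4401, -0.1101, 0.1911]
button_r_grip 0.66 [ 454.2 -196.3   79.9]
button_r_grip 0.18 [437.2 -61.7  77.6]
0.83 (array([ 444. , -136.3]), array([97.5, 60.4]), 6.5, 1975)
0.86 (array([436.7, 123.2]), array([132.4, 105.9]), 6.4, 1873)
```

View pics/w10.png

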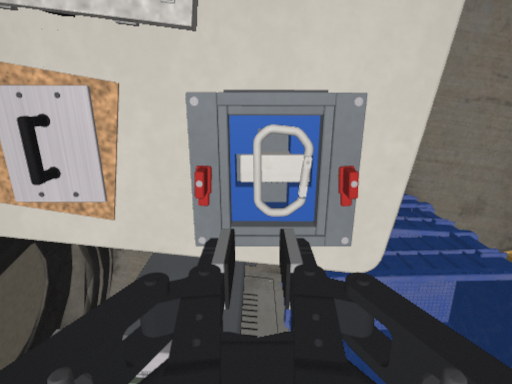

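The picture shows the hook flat over the gauge at (282,170), buttons aside at (202,185) and (348,185), and the panel flat on the mat.

```bash
python3 -c "
from cell import finish_job
print(finish_job())"
```

```text
the job is handed in; nothing more can be done
None
```

The job is handed in at about 42 s: buttons turned aside, panel flat on the mat, gauge in the trough and hook flat above it, all seen in the last pictures; `finish_job` returned no verdict.

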